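Bottles back on their stand by height

ROBOT

A 7-joint arm with a two-finger parallel gripper is mounted at the origin on the work surface. World frame = base frame: x ahead of the robot, y to its left, z up, the work surface at z = 0. Lengths are in mm, angles in rad, forces in N, time in s.
With the tool pointing down it reaches from about 400 to 925 mm from the base axis. Payload 4.1 kg.
Tool frame: the origin (TCP) lies at the very end of the fingers, on their centre line; the grasp point (between the pads) lies arm.grasp_offset behind it (arm.grasp_offset is the distance from the TCP to the grasp point, in mm); z points along the fingers, y is the direction in which the jaws open and shut (so a half turn about z gives the same grasp; the last joint's range is limited). The gripper opens to 85 mm and grips with 20 to 120 N. Pads are 22 mm wide; open, the fingers measure 114 mm over their backs; the gripper's body (76 mm by 85 mm) begins 54 mm behind the grasp point. The pads swing forward as they close: fully open they stand 13 mm farther back than shut.
Start: joints at [1.066, 0.398, 0.045, 1.537, -0.019, 1.207, -0.051], TCP at [256.629, -597.231, 231.347] pointing down, gripper open.
Joint ranges: [-2.82, 2.82], [-0.49, 2.23], [-1.37, 1.46], [0, 2.46], [-1.36, 4.5], [0.23, 2], [-2.94, 2.94]. Speed limits (rad/s): [2.57, 2.57, 3.14, 3.14, 3.14, 3.14, 3.14].

INTERFACE

Orientations are given as a unit quaternion [x, y, z, w].
In Python, from station import arm gives the robot as it stands.
- The arm moves only by the shell command python3 -m jog 'ROWS' [OPENING]. ROWS is a JSON object of lists of equal length, an entry for each row: "offset": the shift along the world's x, y, z in cm, a list of three; "turn": the turn about the world's z in rad. In form: {"offset": [[dx, dy, dz], ...], "turn": [turn, ...]}. A call has 1 to 8 rows; each row shifts and turns the commanded pose from where the row before left it; what a row does not reach is not made up. A row lasts 1/8 s, in which the tool goes at most 62.5 mm and 10.7 degrees, less where a joint would pass 70% of its speed; a pose out of reach is approached as far as the arm can. A call with a gripper value outside its range is refused whole. OPENING is the closure in counts, from 0 (fully open) to 255 (shut), set as the call begins (- or left out, the last holds). The fingers move at their own pace and stop on an object; the grip force is fixed at half the most. Time passes only in rows, so rows that do not move let the fingers close. It gives the time, the measured TCP pose, the force and the opening at its end, in the units of the state.
- arm.get_state(): the state, without advancing time (a new reading comes with each control period).
- arm.read_camera(name): name is "side" or "top"; returns (picture, depth): 480x640x3 uint8, red, green, blue; 480x640 float32, mm along the optical axis (not along the pixel's ray), 0 where there is no reading.
- arm.camera_params(name): a dict with "fx", "fy", "cx", "cy" (pixels), "distortion" ([k1, k2, p1, p2, k3] as OpenCV has them; the pictures are not rectified), "cam_to_world" (4x4, takes a point from camera to world coordinates). Camera axes: x right, y down, z forward; pixel columns grow to the right and rows downward; lengths in mm; the calibration is good to about 2 mm. A picture is of the moment at which its call begins. camera_params takes no time and is no camera call.
- arm.close_job(): hands the job in, once; it reports no verdict.
Trained networks look in the newest picture that a camera, given by its name, has taken for a name from the list of things; names that differ only in an ending like _2 or _b are one class to them, and where a whole thing is asked for, a point or a joint stands for the part that bears it (a point fixed in the world has none). Each returns a list of dicts, best first, with "conf" (0 to 1); they miss things now and then, are a little off and sometimes report something else, mostly with a low value. They report only what shows in the picture. A call takes as long as a camera call. They do not tell look-alikes from the thing itself.
- arm.outline_of(label, camera): "pixels" (480x640 bool, what is visible of it) and "rect" ([left, top, width, height] in pixels, round what is visible of it).
The state is a dict: "clock": time; "joints": joint angles; "joint_vel": joint speeds; "effort": joint torques, N m; "tcp_pos": TCP position; "tcp_rot": TCP orientation; "contact_force": force on the tool from outside, world axes, zero at the start; "moment": the same for the moment, N m; "opening": finger opening in mm.
Only numpy, scipy, OpenCV 4.12 (cv2) and the standard library are available. Lean on these libraries where they do the work, as an engineer would, in place of code of your own. Each camera call takes 0.05 s, during which the arm holds its last target.

TASK

Put the four white bottles back on the round mats of the stand, one upright in the middle of each mat, in order of height: the tallest on the mat next to the wipes box, then ever shorter, the shortest at the far end. Do not tip any bottle over on the way.

Things in the scene. Friction and masses are not known exactly. Their poses are not given: they have to be found in the camera images.
- bottle_xs_mid (a point): The shortest of four white plastic bottles with a plain paper label: round, 38 mm across and 75 mm tall overall, loose, standing upright on the table. Straight side from the base up to 49 mm, then a short shoulder and a 21 mm wide cap 18 mm high. This point is the centre of the bottle, half-way up (37.5 mm above its base); its z axis is the bottle's axis, up.
- bottle_s_mid (a point): The second shortest of four white plastic bottles with a plain paper label: round, 44 mm across and 100 mm tall overall, loose, standing upright on the table. Straight side from the base up to 74 mm, then a short shoulder and a 24 mm wide cap 18 mm high. This point is the centre of the bottle, half-way up (50 mm above its base); its z axis is the bottle's axis, up.
- bottle_m_mid (a point): The second tallest of four white plastic bottles with a plain paper label: round, 50 mm across and 125 mm tall overall, loose, standing upright on the table. Straight side from the base up to 99 mm, then a short shoulder and a 28 mm wide cap 18 mm high. This point is the centre of the bottle, half-way up (62.5 mm above its base); its z axis is the bottle's axis, up.
- bottle_l_mid (a point): The tallest of four white plastic bottles with a plain paper label: round, 56 mm across and 150 mm tall overall, loose, standing upright on the table. Straight side from the base up to 124 mm, then a short shoulder and a 31 mm wide cap 18 mm high. This point is the centre of the bottle, half-way up (75 mm above its base); its z axis is the bottle's axis, up.
- mat_1: One of four round dark rubber mats, 70 mm across, 3 mm thick, fixed about 88 mm apart in a straight row (mat_1, mat_2, mat_3, mat_4 in this order) along a flat grey stand 90 mm wide, 360 mm long and 8 mm high; this is an end mat of the row. Origin at the centre of its underside, on the stand's top 8 mm above the table, so its upper face is 11 mm above the table. Its y axis runs along the row, its x axis across it.
- mat_2: One of four round dark rubber mats, 70 mm across, 3 mm thick, fixed about 88 mm apart in a straight row (mat_1, mat_2, mat_3, mat_4 in this order) along a flat grey stand 90 mm wide, 360 mm long and 8 mm high; this is between mat_1 and mat_3. Origin at the centre of its underside, on the stand's top 8 mm above the table, so its upper face is 11 mm above the table. Its y axis runs along the row, its x axis across it.
- mat_3: One of four round dark rubber mats, 70 mm across, 3 mm thick, fixed about 88 mm apart in a straight row (mat_1, mat_2, mat_3, mat_4 in this order) along a flat grey stand 90 mm wide, 360 mm long and 8 mm high; this is between mat_2 and mat_4. Origin at the centre of its underside, on the stand's top 8 mm above the table, so its upper face is 11 mm above the table. Its y axis runs along the row, its x axis across it.
- mat_4: One of four round dark rubber mats, 70 mm across, 3 mm thick, fixed about 88 mm apart in a straight row (mat_1, mat_2, mat_3, mat_4 in this order) along a flat grey stand 90 mm wide, 360 mm long and 8 mm high; this is the end mat at the other end of the row. Origin at the centre of its underside, on the stand's top 8 mm above the table, so its upper face is 11 mm above the table. Its y axis runs along the row, its x axis across it.
- wipes: Tan cardboard wipes box, 100 x 70 mm and 55 mm high (a paper wipe sticks out to 75 mm), fixed on the table just beyond one end of the row of mats, about 95 mm from the centre of the nearest mat; which end varies (a steel bowl 40 mm high stands at the other end). Origin at the centre of its underside.
There are look-alikes about, which are no part of the job. What is shaped like the part that bears bottle_l_mid but pink or red is not meant.

How it is judged:
By the outcome, as a careful person would: the job done as asked, in the order asked, and still so for the second after the job is handed in, with the robot touching nothing.
It also fails if it takes over 115 s, if anything falls off the work surface, if the arm or the gripper's body presses on something with over 40 N, if the wrist force passes 120 N, or if a joint passes its speed limit or range.

## Working session

There is one attempt and no reset: what is moved stays moved. The work goes in short steps, Python scripts to look and compute and a shell command to move; the robot and the scene stay as the last step left them, time stands still between calls to the robot, and variables do not carry over. Pictures are saved under pics/ and viewed, and the job is handed in when it is done.

```bash
ls; mkdir -p pics
python3 - <<'E'
from station import arm
import cv2
s=arm.get_state(); print(s, arm.grasp_offset)
for n in("top","side"):
    p,d=arm.read_camera(n); cv2.imwrite(f"pics/{n}0.png",p[:,:,::-1])
    print(n,arm.camera_params(n))
E
```

```text
pics
{'clock': 0.0, 'joints': array([ 1.06599202,  0.39920301,  0.04503526,  1.53789323, -0.01866521,
        1.20688767, -0.05070063]), 'joint_vel': array([-0.00126098, -0.00076268,  0.00114796, -0.00122493,  0.00138198,
       -0.00090094, -0.00028055]), 'effort': array([-1.44033718e-03, -4.75127327e+01,  1.36391200e+00, -2.54220790e+01,
        1.16374667e-02,  9.48408851e-03,  1.09754433e-05]), 'tcp_pos': array([ 256.34961311, -596.62104448,  230.25049901]), 'tcp_rot': array([ 9.79473077e-01,  2.01572621e-01, -2.80920560e-04, -9.44438969e-04]), 'contact_force': array([-0.6810999 ,  0.39167733, -0.46179982]), 'moment': array([0.03102136, 0.00831174, 0.0331376 ]), 'opening': 85.33650581547776} 18.700000000000003
top {'fx': 488.32751209237506, 'fy': 488.32751209237506, 'cx': 314.8808471398776, 'cy': 244.4800382025709, 'distortion': array([-0.02142378,  0.        ,  0.        ,  0.        ,  0.        ]), 'cam_to_world': array([[ 9.52993124e-03, -9.81804398e-01,  1.89655751e-01,
         3.14092663e+02],
       [-9.99323334e-01, -1.60892586e-02, -3.30758343e-02,
         8.57903591e+01],
       [ 3.55254201e-02, -1.89212207e-01, -9.81293374e-01,
         9.80211192e+02],
       [ 0.00000000e+00,  0.00000000e+00,  0.00000000e+00,
         1.00000000e+00]])}
side {'fx': 590.3130729854419, 'fy': 590.3130729854419, 'cx': 310.56111017974774, 'cy': 240.20620556590654, 'distortion': array([-0.09456753,  0.        ,  0.        ,  0.        ,  0.        ]), 'cam_to_world': array([[-9.63800199e-01, -1.40734395e-01,  2.26457516e-01,
         2.01319889e+02],
       [-2.66024057e-01,  5.64598520e-01, -7.81319213e-01,
         1.03967794e+03],
       [-1.78990914e-02, -8.13278760e-01, -5.81598900e-01,
         8.16173187e+02],
       [ 0.00000000e+00,  0.00000000e+00,  0.00000000e+00,
         1.00000000e+00]])}
```

View pics/top0.png

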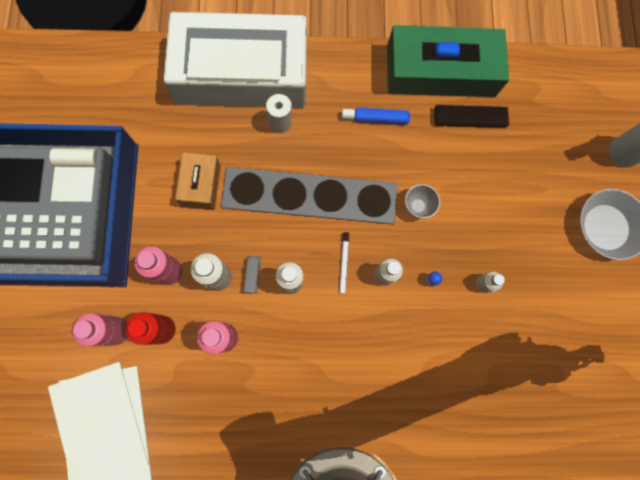

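View pics/side0.png

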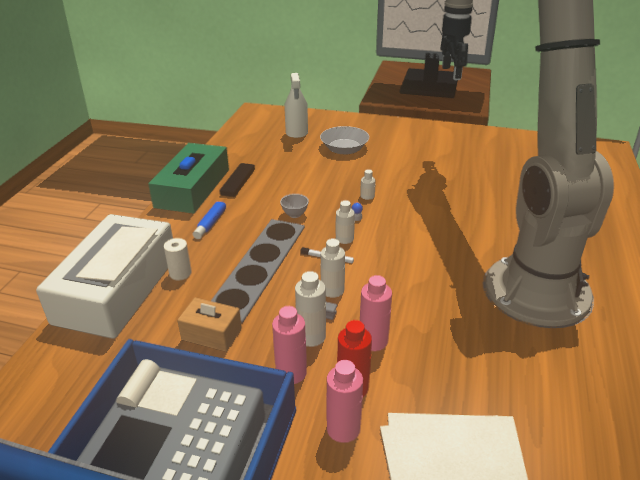

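The side view shows the white row at (310,310), (333,268), (345,222) and (368,185). In the top view:
- **White bottles:** (210,268), (289,276), (390,270) and (491,282), from tall to short.
- **Look-alikes:** pink bottles at (155,264), (92,330) and (215,337), and a red one at (147,328). The grey paper roll at (278,112) is also not wanted.
- **Stand:** the wipes box is at (197,180), the mats at (247,188), (289,193), (330,196) and (374,201), and the bowl at (422,201).

Next I'll measure.

```bash
cat > h.py <<'E'
from station import arm
import numpy as np, cv2
from scipy.optimize import least_squares
def cloud(n,d):
    P=arm.camera_params(n);K=np.array([[P['fx'],0,P['cx']],[0,P['fy'],P['cy']],[0,0,1]])
    v,u=np.mgrid[0:480,0:640]
    q=cv2.undistortPoints(np.stack([u,v],-1).reshape(-1,1,2).astype(np.float64),K,P['distortion']).reshape(480,640,2)
    X=np.concatenate([q,np.ones((480,640,1))],-1)*d[...,None]
    T=P['cam_to_world'];return X@T[:3,:3].T+T[:3,3]
def plane(n,uv,z):
    P=arm.camera_params(n);K=np.array([[P['fx'],0,P['cx']],[0,P['fy'],P['cy']],[0,0,1]])
    q=cv2.undistortPoints(np.array(uv,float).reshape(-1,1,2),K,P['distortion']).reshape(-1,2)
    T=P['cam_to_world'];r=np.c_[q,np.ones(len(q))]@T[:3,:3].T
    return T[:3,3]+r*((z-T[2,3])/r[:,2])[:,None]
def circ(p,r):
    f=lambda c:np.hypot(p[:,0]-c[0],p[:,1]-c[1])-r
    s=least_squares(f,p.mean(0)[:2],loss='soft_l1',f_scale=1.5);return s.x,np.abs(s.fun).mean()
E
python3 - <<'E'
from h import *
W={}
for n in("top","side"):
    p,d=arm.read_camera(n);W[n]=cloud(n,d)
    hsv=cv2.cvtColor(p,cv2.COLOR_RGB2HSV)
    for b in("bottle_xs_mid","bottle_s_mid","bottle_m_mid","bottle_l_mid","mat_1","mat_2","mat_3","mat_4","wipes"):
        for o in arm.outline_of(b,n)[:6]:
            m=o['pixels']; q=W[n][m&(d>0)]; c=np.argwhere(m).mean(0)[::-1]
            extra=''
            if 'mat' in b:
                e=plane(n,c,11); extra=e.round(1)
            elif len(q): extra=(np.median(q,0).round(0),'zmax',np.percentile(q[:,2],97).round(0),'sat',np.median(hsv[m][:,1]))
            print(n,b,round(o['conf'],2),c.round(1),o['rect'],m.sum(),extra)
E
```

```text
top bottle_xs_mid 0.76 [489.5 282. ] [475.2, 271.6, 30.5, 21.3] 467 (array([ 424., -285.,   53.]), 'zmax', np.float64(77.0), 'sat', np.float64(49.0))
top bottle_s_mid 0.6 [387.9 272.1] [375.8, 259.2, 27.7, 26.0] 534 (array([437., -81.,  79.]), 'zmax', np.float64(102.0), 'sat', np.float64(40.0))
top bottle_m_mid 0.65 [288.9 277.7] [274.6, 258.1, 28.8, 36.2] 676 (array([421., 102., 104.]), 'zmax', np.float64(127.0), 'sat', np.float64(32.0))
top bottle_m_mid 0.27 [330.  195.2] [313.6, 181.3, 34.0, 30.1] 839 (array([606.,  23.,  12.]), 'zmax', np.float64(15.0), 'sat', np.float64(96.0))
top bottle_l_mid 0.97 [150.  328.9] [124.3, 311.0, 51.2, 36.3] 1346 (array([328., 339., 126.]), 'zmax', np.float64(151.0), 'sat', np.float64(220.0))
top bottle_l_mid 0.83 [217.2 337.7] [197.1, 324.5, 39.2, 30.8] 1021 (array([314., 221., 129.]), 'zmax', np.float64(152.0), 'sat', np.float64(120.0))
top bottle_l_mid 0.81 [158.2 266.1] [132.7, 247.0, 54.7, 38.5] 1318 (array([438., 334., 126.]), 'zmax', np.float64(151.0), 'sat', np.float64(125.0))
top bottle_l_mid 0.74 [ 99.8 330.3] [74.1, 313.1, 52.6, 32.7] 15
[... 3466 characters left out ...]
4.5 252.9] [251.7, 244.6, 26.7, 19.5] 463 [[603.6  31.5  11. ]]
side mat_3 0.63 [233.3 298. ] [213.8, 289.0, 35.1, 18.1] 469 [[615.6 195.5  11. ]]
side mat_3 0.6 [280.5 231.3] [267.6, 221.1, 25.4, 22.6] 350 [[594.6 -60.1  11. ]]
side mat_4 0.81 [250.8 274.7] [235.6, 265.2, 32.9, 18.9] 484 [[606.7 114.   11. ]]
side mat_4 0.64 [264.5 252.9] [251.7, 244.6, 26.7, 19.5] 463 [[603.6  31.5  11. ]]
side mat_4 0.63 [233.3 298. ] [213.8, 289.0, 35.1, 18.1] 469 [[615.6 195.5  11. ]]
side mat_4 0.6 [280.5 231.3] [267.6, 221.1, 25.4, 22.6] 350 [[594.6 -60.1  11. ]]
side wipes 0.7 [209.4 323.7] [176.4, 299.1, 66.6, 51.7] 2465 (array([615., 316.,  52.]), 'zmax', np.float64(66.0), 'sat', np.float64(134.0))
```

```bash
cat >> h.py <<'E'
SEEDS=dict(l=(424,245),m=(421,103),s=(437,-80),xs=(424,-283))
R=dict(l=28,m=25,s=22,xs=19);H=dict(l=150,m=125,s=100,xs=75)
RC=dict(l=15.5,m=14,s=12,xs=10.5)
def bottle(W,k,seed,z0=0):
    q=W[(np.hypot(W[...,0]-seed[0],W[...,1]-seed[1])<R[k]+14)]
    zt=q[:,2].max()
    out={}
    b=q[(q[:,2]>z0+12)&(q[:,2]<z0+H[k]-30)]
    if len(b)>15: out['body']=(circ(b,R[k])[0].round(1),circ(b,R[k])[1].round(1),len(b))
    t=q[(q[:,2]>z0+H[k]-6)&(q[:,2]<z0+H[k]+8)]
    if len(t): out['cap']=(((t.max(0)+t.min(0))/2)[:2].round(1),len(t),t[:,2].max().round(1))
    c=q[(q[:,2]>z0+H[k]-16)&(q[:,2]<z0+H[k]-4)]
    if len(c)>8: out['capside']=circ(c,RC[k])[0].round(1)
    return out
def mats(n,p):
    # dark mats: ellipse of threshold blobs
    g=p.max(2);res=[]
    m=((g<75)).astype(np.uint8)
    N,L,S,C=cv2.connectedComponentsWithStats(m)
    for i in range(1,N):
        if 250<S[i,4]<1500:
            w=plane(n,np.argwhere(L==i)[:,::-1],11); c=w.mean(0)[:2]
            if 560<c[0]<650 and -110<c[1]<240: res.append((C[i].round(1),c.round(1),S[i,4],np.ptp(w,0)[:2].round(0)))
    return res
E
python3 - <<'E'
from h import *
for n in("top","side"):
    p,d=arm.read_camera(n);W=cloud(n,d);np.savez(f"pics/{n}0.npz",p=p,d=d)
    t=W[(np.abs(W[...,0]-500)<30)&(np.abs(W[...,1]-0)<60)]; print('tablez',np.median(t[:,2]))
    for k in SEEDS: print(n,k,bottle(W,k,SEEDS[k]))
    for r in mats(n,p): print(n,r)
    if n=='top': cv2.imwrite('pics/crop.png',cv2.resize(p[140:320,130:530,::-1],(800,360)))
E
```

```text
tablez 0.7838139939476605
top l {'body': (array([433.9, 248.5]), np.float64(0.3), 303), 'cap': (array([433.3, 246.8]), 238, np.float64(153.6)), 'capside': array([434.2, 248.5])}
top m {'body': (array([426.8, 103.1]), np.float64(0.2), 98), 'cap': (array([426.8, 103. ]), 187, np.float64(128.7)), 'capside': array([427. , 103.2])}
top s {'body': (array([443.5, -87.8]), np.float64(0.3), 134), 'cap': (array([442.8, -87.4]), 135, np.float64(105.1)), 'capside': array([443.6, -87.7])}
top xs {'body': (array([ 427.6, -293.9]), np.float64(0.5), 130), 'cap': (array([ 426.8, -294.1]), 101, np.float64(79.4)), 'capside': array([ 427.7, -294.4])}
top (array([246.6, 188.1]), array([617.3, 194.9]), np.int32(817), array([67., 68.]))
top (array([289. , 193.5]), array([607.5, 107.6]), np.int32(826), array([67., 66.]))
top (array([329.9, 195.3]), array([605.5,  23.1]), np.int32(813), array([65., 66.]))
top (array([373.5, 200.4]), array([596.2, -67.2]), np.int32(804), array([67., 65.]))
tablez -0.8113791986948513
side l {'body': (array([433.4, 250.8]), np.float64(1.0), 1080), 'cap': (array([433.2, 252.8]), 171, np.float64(152.9)), 'capside': array([433.6, 250.4])}
side m {'body': (array([426.5, 105.9]), np.float64(1.2), 713), 'cap': (array([425.9, 108. ]), 108, np.float64(127.3)), 'capside': array([426.4, 105.4])}
side s {'body': (array([443.2, -84.6]), np.float64(1.5), 379), 'cap': (array([443. , -82.7]), 56, np.float64(103.8)), 'capside': array([443.6, -85.8])}
side xs {'body': (array([ 428.1, -290.4]), np.float64(1.8), 157), 'cap': (array([ 427.1, -288.9]), 33, np.float64(76.8)), 'capside': array([ 427.2, -290.7])}
```

View pics/crop.png

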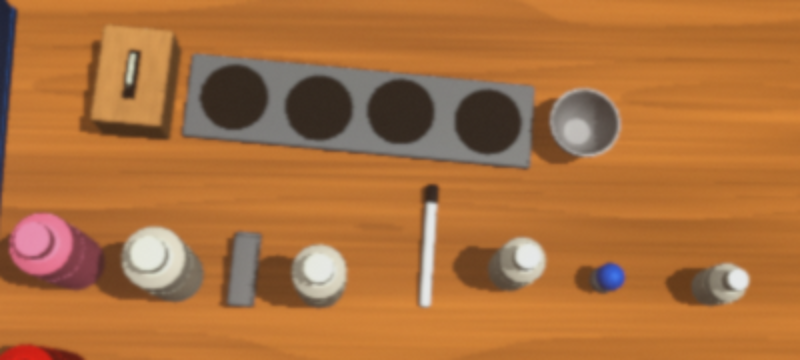

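All the candidates match the description, and the crop confirms four white bottles, with a pink look-alike to the left of the tallest. I'll use jaws along x, because there the neighbours are clear and the two cameras agree.

```bash
python3 -m jog '{"offset":[[3,5,0],[3,5,0],[3,5,0],[3,5,0],[3,5,0],[3,5,0],[3,5,0],[3,5,0]],"turn":[0.1456,0.1456,0.1456,0.1456,0.1456,0.1456,0.1456,0.1456]}' 0; python3 -m jog '{"offset":[[-0.8,5.5,0],[-0.8,5.5,0],[-0.8,5.5,0],[-0.8,5.5,0],[-0.8,5.5,0],[-0.8,5.5,0],[-0.8,5.5,0],[-0.8,5.5,0]],"turn":[0,0,0,0,0,0,0,0]}'; python3 -m jog '{"offset":[[0,0,0],[0,0,0]],"turn":[0,0]}'
```

```text
clock: 2.2
tcp_pos: [497.5, -195.8, 231.7]
tcp_rot: [0.706, 0.709, 0.0, 0.001]
contact_force: [0.6, -0.6, 0.4]
opening: 85.6
clock: 3.2
tcp_pos: [432.4, 244.3, 231.8]
tcp_rot: [0.707, 0.707, 0.001, 0.001]
contact_force: [0.5, 0.4, -0.2]
opening: 85.3
clock: 3.45
tcp_pos: [432.7, 242.2, 231.2]
tcp_rot: [0.707, 0.707, -0.0, 0.0]
contact_force: [0.2, -0.7, 1.3]
opening: 85.3
```

```bash
python3 -m jog '{"offset":[[0.12,0.67,0],[0,0,-2.8],[0,0,-3],[0,0,-3],[0,0,-3],[0,0,-2],[0,0,-1],[0,0,0]],"turn":[0,0,0,0,0,0,0,0]}' 0
python3 - <<'E'
from h import *
a=[]
for n in("top","side"):
    p,d=arm.read_camera(n);W=cloud(n,d)
    print(n,bottle(W,'l',(433,249)))
    a.append(p[180:420,100:420] if n=='top' else p[150:390,180:500])
cv2.imwrite('pics/a1.png',cv2.resize(np.hstack(a)[:,:,::-1],(800,300)))
E
```

```text
clock: 4.45
tcp_pos: [433.9, 249.0, 83.1]
tcp_rot: [0.708, 0.707, -0.0, -0.0]
contact_force: [0.4, -0.5, -0.1]
opening: 85.4
top {}
side {'body': (array([433.4, 250.8]), np.float64(1.0), 1079), 'cap': (array([432. , 253.8]), 162, np.float64(158.0)), 'capside': array([433.1, 250.5])}
```

View pics/a1.png

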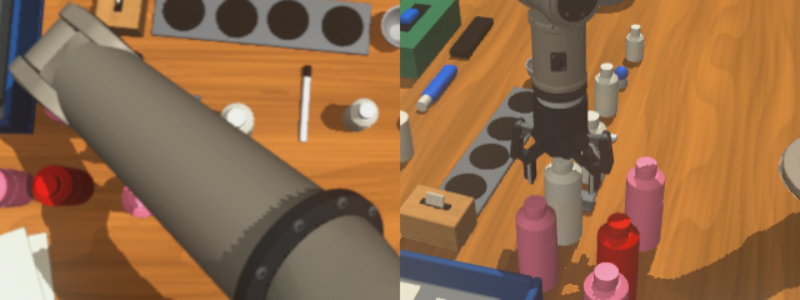

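The side view (crop) shows the jaws straddling the white bottle at (563,190), with the cap clear of the gripper body. I'll close on it.

```bash
python3 -m jog '{"offset":[[0,0,0],[0,0,0],[0,0,0],[0,0,0],[0,0,0],[0,0,0]],"turn":[0,0,0,0,0,0]}' 255; python3 -m jog '{"offset":[[0,0,0.5],[0,0,1],[0,0,1],[0,0,1]],"turn":[0,0,0,0]}'
python3 - <<'E'
from h import *
p,d=arm.read_camera('side');W=cloud('side',d)
print(bottle(W,'l',(433,249),35))
cv2.imwrite('pics/a2.png',cv2.resize(p[130:370,200:520,::-1],(800,600)))
E
```

```text
clock: 5.3
tcp_pos: [433.9, 249.8, 84.2]
tcp_rot: [0.707, 0.707, 0.0, 0.0]
contact_force: [-2.2, -0.6, 5.5]
opening: 54.7
clock: 5.8
tcp_pos: [433.9, 249.5, 119.2]
tcp_rot: [0.707, 0.707, 0.0, 0.0]
contact_force: [0.3, -0.1, -2.8]
opening: 54.5
{'body': (array([434., 251.]), np.float64(1.8), 1434), 'cap': (array([433.8, 252.6]), 260, np.float64(192.9)), 'capside': array([417.3, 254.1])}
```

View pics/a2.png

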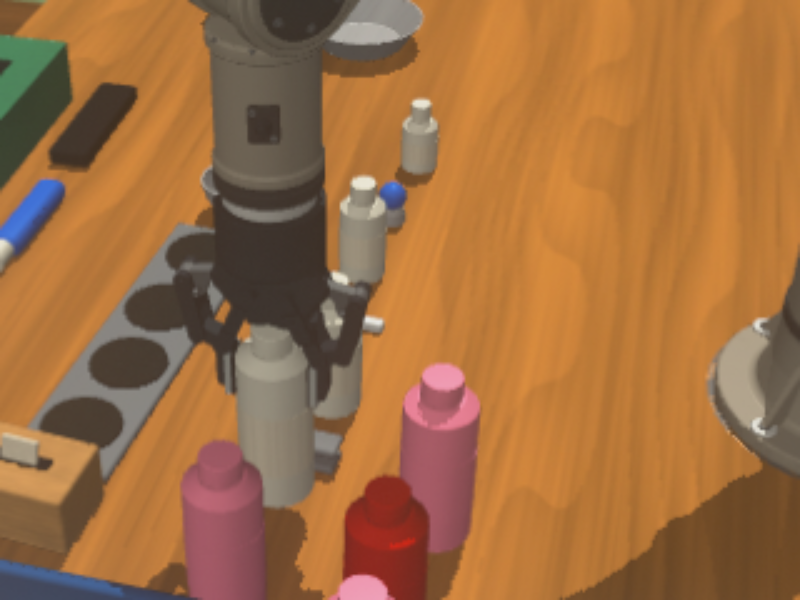

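Run:
```python
from h import *
z=np.load('pics/side0.npz');p=z['p'];g=p.max(2).astype(int)
for c in((233,298),(251,275),(264,253),(280,231)):
    x,y=c; print(g[y,x],g[y-3:y+4:3,x-26:x+27:4])
    m=(g<95).astype(np.uint8);N,L,S,C=cv2.connectedComponentsWithStats(m);i=L[y,x]
    if i:
        w=plane('side',np.argwhere(L==i)[:,::-1],11);print(S[i],w.mean(0).round(1),np.ptp(w,0))
```

```text
76 [[189 195 144  81  77  77  76  77  76  76  77 139 138  99]
 [189 184 132  78  78  78  78  78  77  78  77 139 138 184]
 [208 175 115  77  77  77  78  76  76  77  77 140 102 199]]
[216 289  33  20 454] [615.3 194.7  11. ] [6.82859174e+01 5.49540927e+01 2.27373675e-13]
76 [[196 198 137  81  78  77  78  77  77  77  77 139 123 198]
 [207 152 137  77  77  77  77  76  77  77  77 139 132 198]
 [196 138 137  77  77  76  77  76  77  77  81 123 197 185]]
[236 265  31  20 498] [606.4 113.7  11. ] [6.83528792e+01 6.91552286e+01 2.27373675e-13]
77 [[187 199 195 115  77  77  77  76  77  76  77 139 138 191]
 [199 196 150  82  76  77  77  76  77  78  77 139 109 186]
 [201 193 138 106  77  76  77  77  77  77  97 139 147 190]]
[250 244  30  18 429] [604.2  29.8  11. ] [6.82973299e+01 6.88560602e+01 2.27373675e-13]
78 [[194 199 185 138  78  78  77  78  79  78  97 139 118 194]
 [199 191 154 102  76  77  78  78  78  80  78 139 167 192]
 [199 185 138 112  77  77  79  77  79  79 121 120 195 183]]
[266 223  29  17 372] [595.4 -60.3  11. ] [6.82911514e+01 6.85023862e+01 2.27373675e-13]
```

```bash
python3 -m jog '{"offset":[[0,0,3],[0,0,4],[2,-0.55,0],[3.5,-1,0],[4,-1.1,0],[4,-1.1,0],[3,-0.9,0],[1.77,-0.5,0]],"turn":[0,0,0,0,0,0,0,0]}'; python3 -m jog '{"offset":[[0,0,0],[0,0,-2],[0,0,-3],[0,0,-2.5],[0,0,-1],[0,0,-0.6],[0,0,0],[0,0,0]],"turn":[0,0,0,0,0,0,0,0]}';  python3 -m jog '{"offset":[[0,0,-0.15],[0,0,0]],"turn":[0,0]}'
```

```text
clock: 6.85
tcp_pos: [618.5, 195.2, 185.7]
tcp_rot: [0.708, 0.706, -0.001, -0.0]
contact_force: [-0.4, 0.3, -3.0]
opening: 54.8
clock: 7.85
tcp_pos: [617.2, 198.3, 98.3]
tcp_rot: [0.707, 0.707, 0.001, 0.0]
contact_force: [0.3, 1.1, -2.4]
opening: 54.4
clock: 8.1
tcp_pos: [616.7, 198.0, 96.1]
tcp_rot: [0.707, 0.707, 0.0, 0.0]
contact_force: [-0.1, -0.0, -3.2]
opening: 54.6
```

```bash
python3 -m jog '{"offset":[[0,0,-0.1],[0,0,0]],"turn":[0,0]}';python3 -m jog '{"offset":[[0,0,-0.1],[0,0,0]],"turn":[0,0]}'
python3 - <<'E'
from h import *
p,d=arm.read_camera('side');W=cloud('side',d)
print(bottle(W,'l',(616,198),11))
cv2.imwrite('pics/a3.png',cv2.resize(p[130:370,100:420,::-1],(800,600)))
E
```

```text
clock: 8.35
tcp_pos: [616.7, 198.1, 95.4]
tcp_rot: [0.707, 0.707, 0.0, 0.0]
contact_force: [-1.1, 0.3, 0.7]
opening: 54.4
clock: 8.6
tcp_pos: [616.7, 198.2, 95.3]
tcp_rot: [0.707, 0.707, 0.0, 0.0]
contact_force: [-2.6, -1.5, 5.8]
opening: 54.7
{'body': (array([616.9, 199.9]), np.float64(2.0), 1317), 'cap': (array([616.5, 200.8]), 230, np.float64(169.0)), 'capside': array([600. , 202.6])}
```

View pics/a3.png

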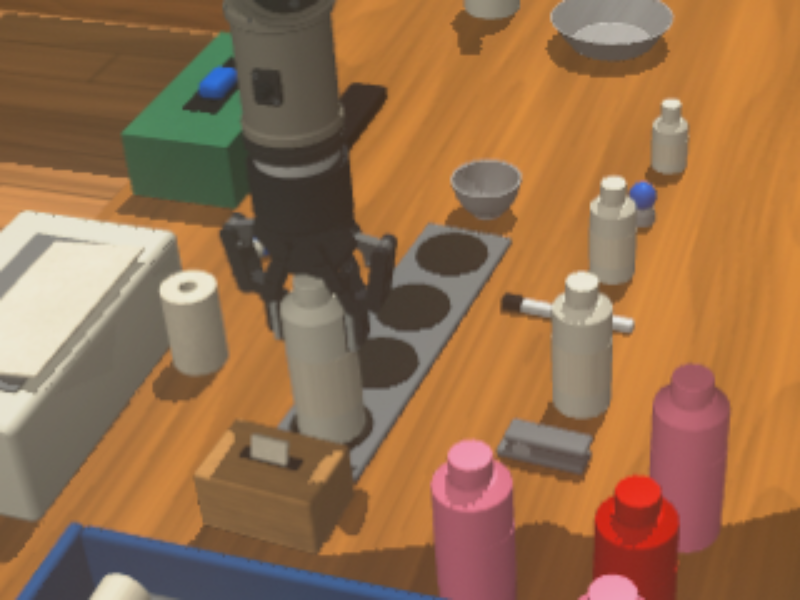

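```bash
python3 -m jog '{"offset":[[0,0,0],[0,0,0],[0,0,0],[0,0,0],[0,0,1],[0,0,3],[0,0,4],[0,0,3]],"turn":[0,0,0,0,0,0,0,0]}' 0; python3 -m jog '{"offset":[[-2,-1,0],[-4,-2,0],[-4,-2,0],[-4,-2,0],[-4,-2,0],[-0.98,-0.35,0],[0,0,0]],"turn":[0,0,0,0,0,0,0]}'
python3 - <<'E'
from h import *
for n in("top","side"):
    p,d=arm.read_camera(n);W=cloud(n,d)
    for k in'lmsx':
        k='xs' if k=='x' else k
        print(n,k,bottle(W,k,(617,197) if k=='l' else SEEDS[k],11*(k=='l')))
    cv2.imwrite(f'pics/b_{n}.png',p[:,:,::-1])
E
```

```text
clock: 9.65
tcp_pos: [617.0, 198.5, 206.5]
tcp_rot: [0.707, 0.707, 0.001, 0.001]
contact_force: [0.8, 1.2, -0.1]
opening: 85.1
clock: 10.52
tcp_pos: [427.2, 104.7, 204.7]
tcp_rot: [0.707, 0.707, 0.001, 0.001]
contact_force: [-0.4, 0.7, 0.9]
opening: 85.4
top l {'body': (array([617. , 197.2]), np.float64(0.3), 61), 'cap': (array([616. , 196.5]), 239, np.float64(164.5)), 'capside': array([616.9, 197.4])}
top m {}
top s {'body': (array([443.4, -87.8]), np.float64(0.3), 132), 'cap': (array([442.8, -87.5]), 136, np.float64(104.1)), 'capside': array([443.7, -87.9])}
top xs {'body': (array([ 427.6, -294. ]), np.float64(0.5), 127), 'cap': (array([ 426.7, -293.8]), 101, np.float64(79.1)), 'capside': array([ 427.8, -294. ])}
side l {'body': (array([616.6, 200.1]), np.float64(1.1), 1202), 'cap': (array([615.2, 199.6]), 144, np.float64(162.8)), 'capside': array([606. , 224.2])}
side m {'body': (array([426.5, 106. ]), np.float64(1.2), 752), 'cap': (array([426. , 106.7]), 111, np.float64(127.1)), 'capside': array([427. , 105.6])}
side s {'body': (array([443.4, -84.8]), np.float64(1.5), 379), 'cap': (array([442.7, -80.7]), 65, np.float64(103.1)), 'capside': array([443. , -84.9])}
side xs {'body': (array([ 427.9, -289.3]), np.float64(1.8), 95), 'cap': (array([ 418.1, -292.8]), 2, np.float64(73.8))}
```

View pics/b_top.png

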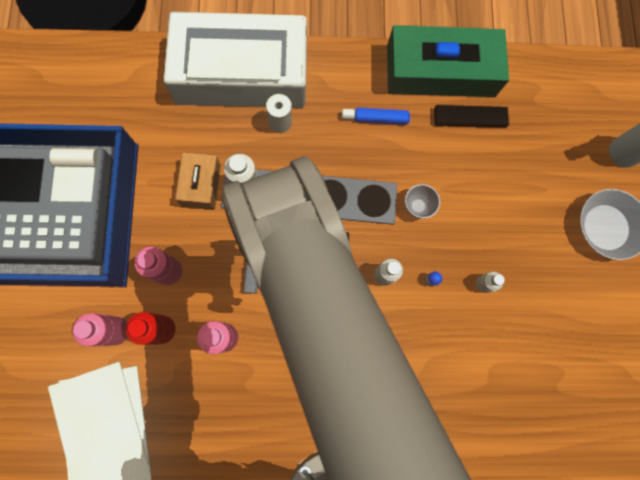

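View pics/b_side.png

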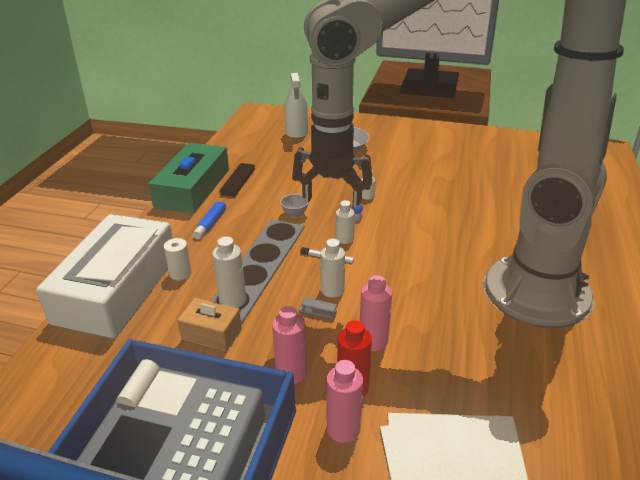

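The tallest bottle (cap at (240,165) top, (227,243) side) stands on the mat next to the wipes box. The next is the 125 mm bottle.

```bash
python3 -m jog '{"offset":[[0,0,-3],[0,0,-3],[0,0,-3],[0,0,-3],[0,0,-1.5],[0,0,-1.05],[0,0,0]],"turn":[0,0,0,0,0,0,0]}' 0;  python3 -m jog '{"offset":[[0,0,0],[0,0,0],[0,0,0],[0,0,0],[0,0,0],[0,0,0]],"turn":[0,0,0,0,0,0]}' 255; python3 -m jog '{"offset":[[0,0,0.5],[0,0,1],[0,0,1],[0,0,1]],"turn":[0,0,0,0]}'
python3 - <<'E'
from h import *
p,d=arm.read_camera('side');W=cloud('side',d)
print(bottle(W,'m',(427,105),35))
cv2.imwrite('pics/c2.png',cv2.resize(p[130:370,200:520,::-1],(640,480)))
E
```

```text
clock: 11.5
tcp_pos: [426.9, 104.8, 58.2]
tcp_rot: [0.707, 0.707, -0.0, -0.0]
contact_force: [0.8, -0.1, -0.3]
opening: 85.1
clock: 12.25
tcp_pos: [427.2, 104.6, 59.3]
tcp_rot: [0.707, 0.707, 0.0, 0.001]
contact_force: [-1.2, -0.2, 4.7]
opening: 48.7
clock: 12.75
tcp_pos: [426.9, 104.5, 94.2]
tcp_rot: [0.707, 0.707, 0.0, 0.0]
contact_force: [-0.2, 1.5, -2.8]
opening: 48.8
{'body': (array([426.9, 106. ]), np.float64(2.3), 962), 'cap': (array([425.7, 108.3]), 188, np.float64(167.9)), 'capside': array([414.3, 111.2])}
```

View pics/c2.png

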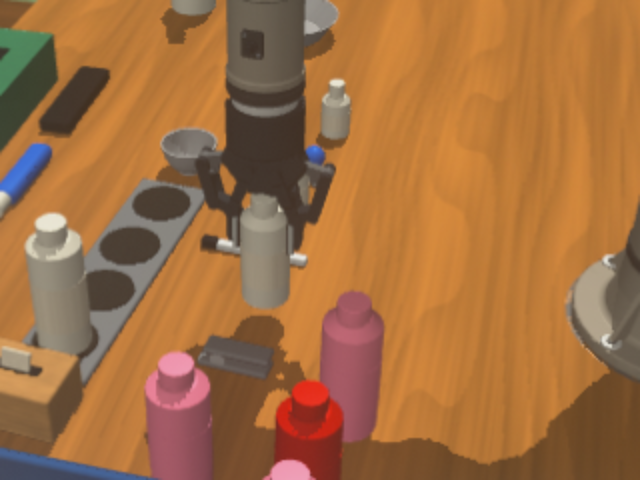

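```bash
python3 -m jog '{"offset":[[0,0,4],[2.5,0,0],[3.5,0.2,0],[4,0.2,0],[4,0.2,0],[3,0,0],[1.03,0,0],[0,0,0]],"turn":[0,0,0,0,0,0,0,0]}'; python3 -m jog '{"offset":[[0,0,-2],[0,0,-2],[0,0,-1.5],[0,0,-0.75],[0,0,0],[0,0,0]],"turn":[0,0,0,0,0,0]}';  python3 -m jog '{"offset":[[0,0,-0.1],[0,0,0]],"turn":[0,0]}';python3 -m jog '{"offset":[[0,0,-0.08],[0,0,0]],"turn":[0,0]}'
```

```text
clock: 13.8
tcp_pos: [606.6, 110.4, 133.0]
tcp_rot: [0.707, 0.707, -0.0, -0.0]
contact_force: [-0.8, -0.4, -2.1]
opening: 48.9
clock: 14.55
tcp_pos: [607.2, 110.5, 70.8]
tcp_rot: [0.707, 0.707, 0.0, 0.0]
contact_force: [0.1, -0.0, -1.9]
opening: 49.1
clock: 14.8
tcp_pos: [607.2, 110.6, 70.5]
tcp_rot: [0.707, 0.707, 0.0, 0.0]
contact_force: [-2.1, 0.4, 3.5]
opening: 48.8
clock: 15.05
tcp_pos: [607.3, 110.6, 70.4]
tcp_rot: [0.707, 0.707, 0.0, 0.0]
contact_force: [-4.1, -0.4, 8.2]
opening: 48.7
```

```bash
python3 -m jog '{"offset":[[0,0,0],[0,0,0],[0,0,0],[0,0,0],[0,0,1],[0,0,3],[0,0,4],[0,0,3]],"turn":[0,0,0,0,0,0,0,0]}' 0; python3 -m jog '{"offset":[[-2,-2.4,0],[-4,-4.8,0],[-4,-4.8,0],[-4,-4.8,0],[-2.35,-2.87,0],[0,0,0]],"turn":[0,0,0,0,0,0]}'
python3 - <<'E'
from h import *
for n in("top","side"):
    p,d=arm.read_camera(n);W=cloud(n,d)
    C=dict(SEEDS,l=(617,198),m=(607,110))
    for k in C:
        print(n,k,bottle(W,k,C[k],11*(k in'lm')))
    cv2.imwrite(f'pics/d_{n}.png',p[:,:,::-1])
E
```

```text
clock: 16.05
tcp_pos: [607.6, 110.9, 181.6]
tcp_rot: [0.707, 0.707, 0.001, 0.001]
contact_force: [0.3, -0.0, -0.1]
opening: 85.1
clock: 16.8
tcp_pos: [441.8, -89.0, 179.5]
tcp_rot: [0.709, 0.705, -0.001, 0.001]
contact_force: [1.3, 0.8, -0.5]
opening: 85.4
top l {'body': (array([616.9, 197.1]), np.float64(0.4), 491), 'cap': (array([616.2, 196.6]), 239, np.float64(165.8)), 'capside': array([617. , 197.4])}
top m {'body': (array([607.1, 109.1]), np.float64(0.4), 296), 'cap': (array([606.2, 109.1]), 180, np.float64(140.5)), 'capside': array([607.5, 109.2])}
top s {'body': (array([443.5, -87.8]), np.float64(0.3), 134), 'cap': (array([442.9, -87.2]), 138, np.float64(105.0)), 'capside': array([443.8, -87.9])}Traceback (most recent call last):
  File "<stdin>", line 6, in <module>
  File "h.py", line 23, in bottle
    zt=q[:,2].max()
    return umr_maximum(a, axis, None, out, keepdims, initial, where)
ValueError: zero-size array to reduction operation maximum which has no identity
```

Run:
```python
from h import *
a=[]
for n in("top","side"):
    p,d=arm.read_camera(n);W=cloud(n,d);a.append(p[:,:,::-1])
    print(n,bottle(W,'s',(443,-87)))
print(arm.get_state()['tcp_pos'],arm.get_state()['joints'])
cv2.imwrite(f'pics/d2.png',cv2.resize(np.hstack(a),(800,300)))
```

```text
top {'body': (array([443.5, -87.9]), np.float64(0.3), 132), 'cap': (array([442.9, -87.3]), 136, np.float64(103.7)), 'capside': array([443.6, -87.7])}
side {'body': (array([443.5, -85.2]), np.float64(1.4), 385), 'cap': (array([443.2, -83.2]), 60, np.float64(101.5)), 'capside': array([443.7, -85.4])}
[444.57320145 -85.24100593 179.7389874 ] [ 0.66986469  0.12345087 -0.61503318  2.03694843  0.08394076  1.00334215
  0.01470391]
```

View pics/d2.png

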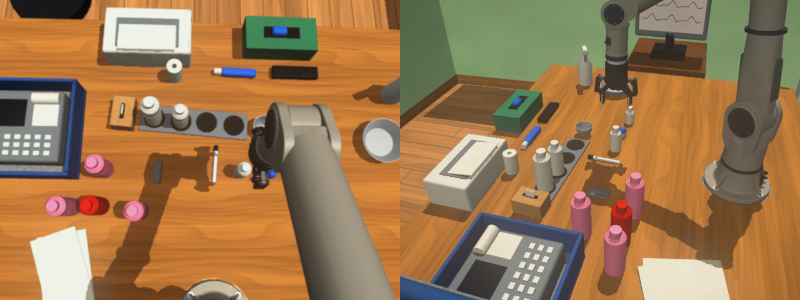

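Both placed bottles are standing in the order asked: caps at (150,104) and (180,112) in the left half of the picture. The gripper is above the third bottle.

```bash
python3 -m jog '{"offset":[[0,0,-3],[0,0,-3],[0,0,-3],[0,0,-3],[0,0,-1.5],[0,0,-1.07],[0,0,0]],"turn":[0,0,0,0,0,0,0]}' 0;  python3 -m jog '{"offset":[[0,0,0],[0,0,0],[0,0,0],[0,0,0],[0,0,0],[0,0,0],[0,0,0]],"turn":[0,0,0,0,0,0,0]}' 255; python3 -m jog '{"offset":[[0,0,0.5],[0,0,1],[0,0,1],[0,0,1]],"turn":[0,0,0,0]}'
python3 - <<'E'
from h import *
p,d=arm.read_camera('side');W=cloud('side',d)
print(bottle(W,'s',(443,-85),35), arm.get_state()['joints'])
cv2.imwrite('pics/e2.png',cv2.resize(p[80:320,200:520,::-1],(640,480)))
E
```

```text
clock: 17.82
tcp_pos: [443.8, -85.8, 33.2]
tcp_rot: [0.707, 0.707, 0.0, -0.0]
contact_force: [0.1, -0.8, 0.0]
opening: 85.3
clock: 18.7
tcp_pos: [444.0, -86.5, 34.3]
tcp_rot: [0.707, 0.707, 0.0, 0.001]
contact_force: [-1.5, 1.1, 5.2]
opening: 42.7
clock: 19.2
tcp_pos: [443.7, -86.3, 69.2]
tcp_rot: [0.707, 0.707, 0.0, 0.0]
contact_force: [-0.4, -0.1, -0.3]
opening: 43.2
{'body': (array([443.9, -84.3]), np.float64(2.9), 527), 'cap': (array([443.2, -83.1]), 139, np.float64(142.9)), 'capside': array([431.3, -79.6])} [ 0.61067228  0.29364749 -0.58510025  2.14295889  0.23452955  0.7628116
 -0.12521625]
```

View pics/e2.png

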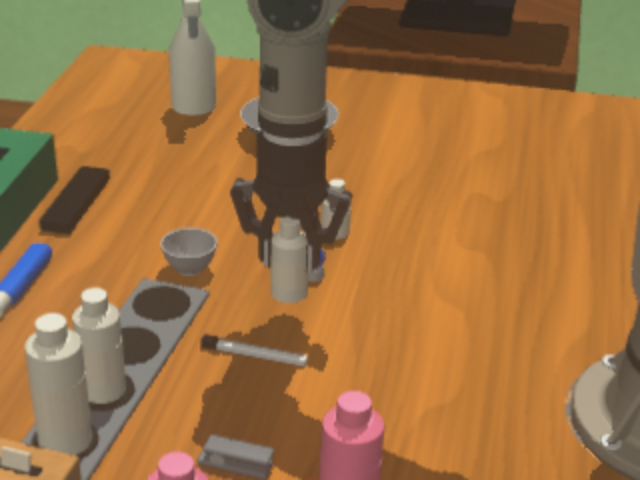

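```bash
python3 -m jog '{"offset":[[0,0,4],[2,1.4,0],[3.5,2.4,0],[4,2.8,0],[4,2.8,0],[2.65,1.83,0],[0,0,0],[0,0,0]],"turn":[0,0,0,0,0,0,0,0]}'; python3 -m jog '{"offset":[[0,0,-2],[0,0,-2],[0,0,-1.5],[0,0,-0.75],[0,0,0],[0,0,0]],"turn":[0,0,0,0,0,0]}';  python3 -m jog '{"offset":[[0,0,-0.1],[0,0,0]],"turn":[0,0]}';python3 -m jog '{"offset":[[0,0,-0.06],[0,0,0]],"turn":[0,0]}'
```

```text
clock: 20.25
tcp_pos: [604.1, 25.3, 107.9]
tcp_rot: [0.707, 0.707, -0.001, -0.0]
contact_force: [0.2, -0.3, -0.5]
opening: 43.1
clock: 21.0
tcp_pos: [605.2, 26.2, 45.7]
tcp_rot: [0.707, 0.707, 0.0, 0.0]
contact_force: [0.3, -0.2, -0.2]
opening: 42.6
clock: 21.25
tcp_pos: [605.2, 26.2, 45.4]
tcp_rot: [0.707, 0.707, 0.0, 0.0]
contact_force: [-2.0, 0.1, 4.1]
opening: 43.1
clock: 21.5
tcp_pos: [605.3, 26.2, 45.4]
tcp_rot: [0.707, 0.707, 0.0, 0.0]
contact_force: [-3.8, 0.0, 7.0]
opening: 42.7
```

```bash
python3 -m jog '{"offset":[[0,0,0],[0,0,0],[0,0,0],[0,0,0],[0,0,1],[0,0,3],[0,0,4],[0,0,3]],"turn":[0,0,0,0,0,0,0,0]}' 0; python3 -m jog '{"offset":[[-2,-3.6,0],[-2.7,-4.9,0],[-2.7,-4.9,0],[-2.7,-4.9,0],[-2.7,-4.9,0],[-2.7,-4.9,0],[-2.22,-3.71,0],[0,0,0]],"turn":[0,0,0,0,0,0,0,0]}'; python3 -m jog '{"offset":[[0,0,0]],"turn":[0]}'
python3 - <<'E'
from h import *
a=[]
print(arm.get_state()['joints'])
C=dict(SEEDS,l=(617,198),m=(607,110),s=(605,26))
for n in("top","side"):
    p,d=arm.read_camera(n);W=cloud(n,d);a.append(p[:,:,::-1])
    for k in C:
      try: print(n,k,bottle(W,k,C[k],11*(k!='xs')))
      except Exception as e: print(k,e)
cv2.imwrite(f'pics/f.png',cv2.resize(np.hstack(a),(800,300)))
E
```

```text
clock: 22.5
tcp_pos: [605.7, 26.4, 156.8]
tcp_rot: [0.707, 0.707, 0.001, 0.001]
contact_force: [0.1, -1.2, -0.2]
opening: 85.6
clock: 23.5
tcp_pos: [425.4, -295.9, 154.7]
tcp_rot: [0.71, 0.704, -0.001, 0.0]
contact_force: [-0.4, 0.6, 0.4]
opening: 85.3
clock: 23.62
tcp_pos: [428.6, -291.3, 154.8]
tcp_rot: [0.707, 0.707, 0.001, 0.0]
contact_force: [-0.5, 0.3, 0.1]
opening: 85.3
[ 0.95868574  0.27054657 -0.51863755  1.92587399  0.1589024   0.9840726
  0.3680654 ]
top l {'body': (array([616.9, 197.1]), np.float64(0.4), 491), 'cap': (array([616.5, 196.7]), 238, np.float64(165.0)), 'capside': array([617.1, 197.1])}
top m {'body': (array([607.2, 109.2]), np.float64(0.3), 298), 'cap': (array([606.6, 109.1]), 177, np.float64(140.6)), 'capside': array([607.7, 109. ])}
top s {'body': (array([606.2,  24.7]), np.float64(0.4), 185), 'cap': (array([605.3,  25.4]), 130, np.float64(116.3)), 'capside': array([606. ,  24.8])}
top xs {'body': (array([ 427.7, -294.1]), np.float64(0.5), 127), 'cap': (array([ 426.7, -293.8]), 99, np.float64(79.0)), 'capside': array([ 427.5, -294.4])}
side l {'body': (array([616.7, 200.2]), np.float64(1.2), 1194), 'cap': (array([616. , 201.3]), 146, np.float64(163.3)), 'capside': array([616.6, 199.5])}
side m {'body': (array([606.9, 112.2]), np.float64(1.3), 638), 'cap': (array([606. , 113.7]), 96, np.float64(139.5)), 'capside': array([607.7, 111.6])}
side s {'body': (array([606.1,  27.5]), np.float64(1.5), 291), 'cap': (array([605.1,  28.1]), 68, np.float64(112.5)), 'capside': array([606.1,  27.9])}
side xs {'body': (array([ 428.1, -289.8]), np.float64(2.0), 154), 'cap': (array([ 427.2, -287.7]), 35, np.float64(76.1)), 'capside': array([ 427.5, -290.4])}
```

View pics/f.png

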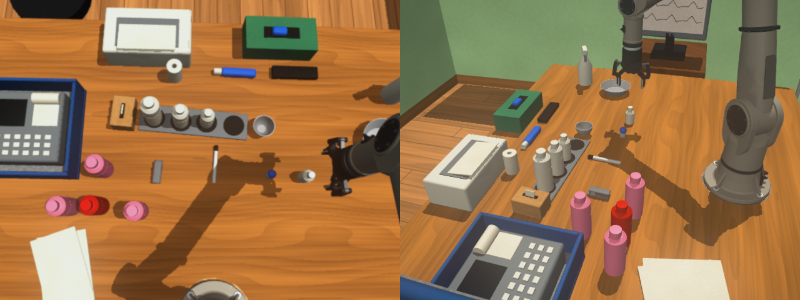

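Three bottles stand on their mats, with caps at (150,104), (180,112) and (207,115) in the left half. The gripper is now above the shortest one at (309,175).

```bash
python3 -m jog '{"offset":[[0,0,-3],[0,0,-3],[0,0,-3],[0,0,-3],[0,0,-1.5],[0,0,-0.99],[0,0,0]],"turn":[0,0,0,0,0,0,0]}' 0;  python3 -m jog '{"offset":[[0,0,0],[0,0,0],[0,0,0],[0,0,0],[0,0,0],[0,0,0],[0,0,0]],"turn":[0,0,0,0,0,0,0]}' 255; python3 -m jog '{"offset":[[0,0,0.5],[0,0,1],[0,0,1],[0,0,1]],"turn":[0,0,0,0]}'
python3 - <<'E'
from h import *
p,d=arm.read_camera('side');W=cloud('side',d)
print(bottle(W,'xs',(428,-291),35))
cv2.imwrite('pics/g2.png',cv2.resize(p[80:320,200:520,::-1],(640,480)))
E
```

```text
clock: 24.6
tcp_pos: [428.1, -291.7, 9.3]
tcp_rot: [0.707, 0.707, 0.0, -0.0]
contact_force: [0.0, 0.6, -0.0]
opening: 85.4
clock: 25.48
tcp_pos: [428.4, -292.5, 10.1]
tcp_rot: [0.707, 0.707, 0.0, 0.001]
contact_force: [-0.9, 0.1, 5.7]
opening: 36.6
clock: 25.98
tcp_pos: [427.9, -292.1, 45.2]
tcp_rot: [0.707, 0.707, 0.0, 0.0]
contact_force: [0.5, 0.2, -0.8]
opening: 36.4
{'body': (array([ 428.1, -288.8]), np.float64(4.1), 258), 'cap': (array([ 427.7, -289.2]), 98, np.float64(117.8)), 'capside': array([ 416.9, -282.3])}
```

View pics/g2.png

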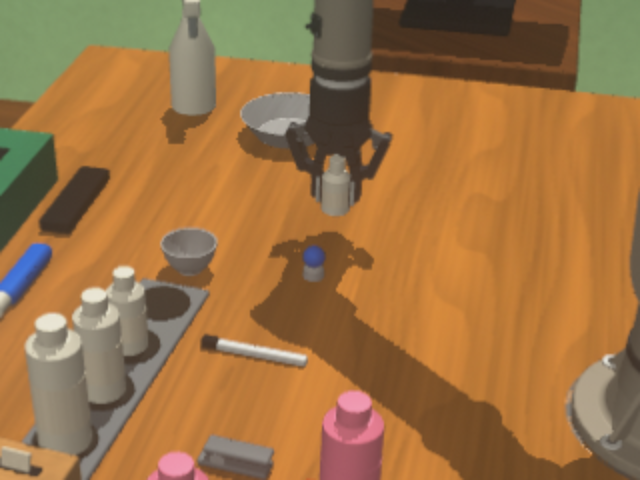

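```bash
python3 -m jog '{"offset":[[0,0,3],[0,0,3],[2.5,3.4,0],[3.5,4.75,0],[3.5,4.75,0],[3.5,4.75,0],[2.5,3.4,0],[1.3,1.75,0]],"turn":[0,0,0,0,0,0,0,0]}'; python3 -m jog '{"offset":[[0,0,0],[0,0,0],[0,0,-2],[0,0,-2.5],[0,0,-2.5],[0,0,-1.25],[0,0,0],[0,0,0]],"turn":[0,0,0,0,0,0,0,0]}';  python3 -m jog '{"offset":[[0,0,-0.1],[0,0,0]],"turn":[0,0]}';python3 -m jog '{"offset":[[0,0,-0.05],[0,0,0]],"turn":[0,0]}'
```

```text
clock: 27.02
tcp_pos: [596.9, -61.2, 104.7]
tcp_rot: [0.706, 0.708, 0.001, -0.0]
contact_force: [0.1, -1.4, -0.6]
opening: 37.0
clock: 28.02
tcp_pos: [595.5, -64.7, 21.5]
tcp_rot: [0.707, 0.707, -0.0, 0.0]
contact_force: [-0.2, 0.6, -0.9]
opening: 36.6
clock: 28.28
tcp_pos: [595.8, -64.5, 21.0]
tcp_rot: [0.707, 0.707, -0.0, 0.0]
contact_force: [-1.5, -1.7, 2.1]
opening: 36.7
clock: 28.52
tcp_pos: [595.8, -64.5, 21.0]
tcp_rot: [0.707, 0.707, -0.0, 0.0]
contact_force: [-2.4, -2.2, 6.5]
opening: 36.5
```

Touched down. I'll release, rise, and back off to the right so both cameras can see.

```bash
python3 -m jog '{"offset":[[0,0,0],[0,0,0],[0,0,0],[0,0,0],[0,0,1],[0,0,3],[0,0,4],[0,0,4]],"turn":[0,0,0,0,0,0,0,0]}' 0; python3 -m jog '{"offset":[[-2,-4,0],[-2,-5,0],[-2,-5,0],[-2,-5,0],[-2,-5,0],[-2,-5,0],[0,-4,0],[0,0,0]],"turn":[0,0,0,0,0,0,0,0]}'; python3 -m jog '{"offset":[[0,0,0],[0,0,0],[0,0,0],[0,0,0]],"turn":[0,0,0,0]}'
python3 - <<'E'
from h import *
a=[]
C=dict(l=(617,198),m=(607,110),s=(605,26),xs=(596,-65))
for n in("top","side"):
    p,d=arm.read_camera(n);W=cloud(n,d);a.append(p[:,:,::-1])
    for k in C: print(n,k,bottle(W,k,C[k],11))
a[0]=a[0][120:270,150:450];a[1]=a[1][150:350,140:440]
cv2.imwrite(f'pics/z.png',np.vstack([cv2.resize(a[0],(600,300)),cv2.resize(a[1],(600,300*4//3))])[:600] if 0 else np.hstack([cv2.resize(a[0],(400,200)),cv2.resize(a[1],(400,266))[:200]]))
cv2.imwrite('pics/z1.png',cv2.resize(a[0],(800,400)));cv2.imwrite('pics/z2.png',cv2.resize(a[1],(800,533)))
E
```

```text
clock: 29.52
tcp_pos: [595.9, -63.9, 142.2]
tcp_rot: [0.707, 0.707, 0.0, 0.0]
contact_force: [0.7, 1.1, 1.0]
opening: 85.5
clock: 30.52
tcp_pos: [474.3, -398.6, 140.8]
tcp_rot: [0.71, 0.705, -0.001, 0.001]
contact_force: [0.0, 0.5, -0.7]
opening: 85.1
clock: 31.02
tcp_pos: [476.1, -393.4, 140.4]
tcp_rot: [0.707, 0.707, 0.0, 0.0]
contact_force: [0.3, -0.0, 0.7]
opening: 85.6
top l {'body': (array([616.9, 197.1]), np.float64(0.4), 493), 'cap': (array([616.4, 196.6]), 235, np.float64(166.0)), 'capside': array([616.9, 197.6])}
top m {'body': (array([607.1, 109.2]), np.float64(0.4), 289), 'cap': (array([607.1, 109.1]), 178, np.float64(139.6)), 'capside': array([607.5, 109.3])}
top s {'body': (array([606.2,  24.7]), np.float64(0.4), 186), 'cap': (array([605.7,  25.5]), 128, np.float64(116.9)), 'capside': array([606.5,  24.9])}
top xs {'body': (array([596.8, -65.3]), np.float64(0.4), 95), 'cap': (array([596.4, -64.8]), 88, np.float64(91.3)), 'capside': array([597.2, -65.6])}
side l {'body': (array([616.7, 200.2]), np.float64(1.1), 1198), 'cap': (array([616.4, 201.3]), 142, np.float64(162.8)), 'capside': array([617.1, 199.5])}
side m {'body': (array([606.9, 112.2]), np.float64(1.2), 639), 'cap': (array([606.9, 113.1]), 100, np.float64(137.9)), 'capside': array([607.1, 111.5])}
side s {'body': (array([606.1,  27.9]), np.float64(1.6), 297), 'cap': (array([605.4,  28.5]), 63, np.float64(113.1)), 'capside': array([606.1,  27.4])}
side xs {'body': (array([596.8, -62.4]), np.float64(1.5), 185), 'cap': (array([595.9, -59.9]), 43, np.float64(89.4)), 'capside': array([597., -62.])}
```

View pics/z1.png

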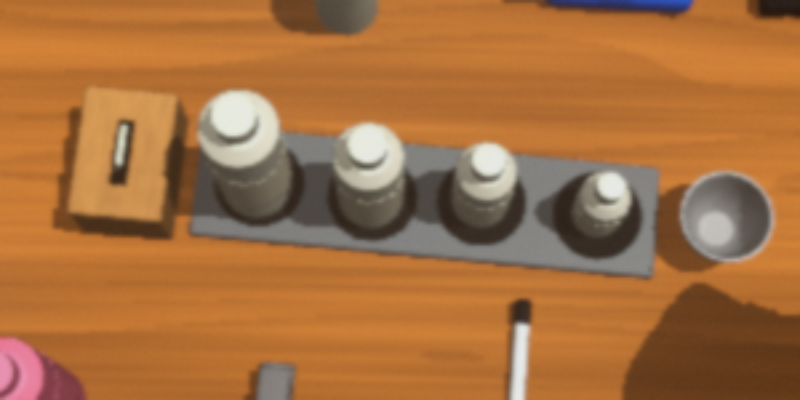

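View pics/z2.png

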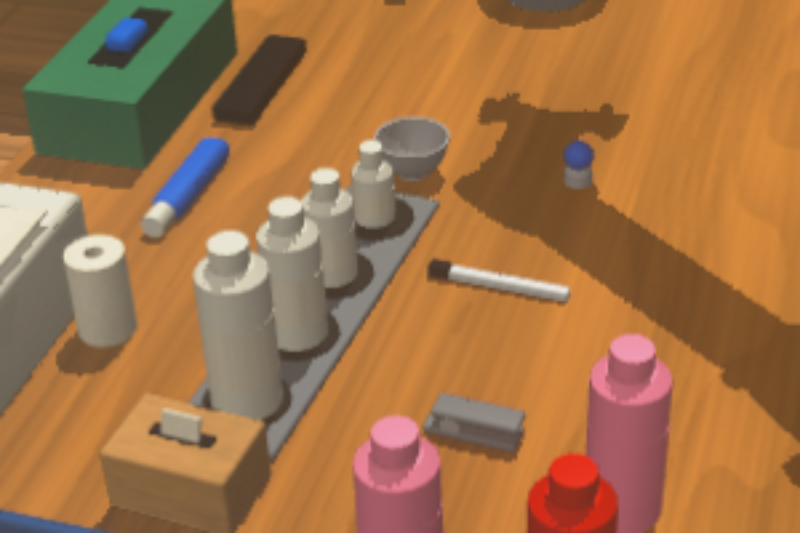

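All four bottles stand upright on their mats, within about 2 mm of centre in both views. The arm is clear, so I'll hand in.

```bash
python3 -c "
from station import arm
print(arm.close_job())"
```

```text
the job is handed in; nothing more can be done
None
```

All four white bottles are back on the mats, tallest next to the wipes box and shortest at the bowl end. I moved them one at a time, tallest first, and handed the job in at about 31 s with the gripper open and well clear.

- **Position:** the last pictures from both cameras show every bottle upright and within about 2 mm of its mat centre.
- **Where the cameras disagreed:** along the row, the top camera puts the bottles about 2 mm to one side and the side camera about 2 mm to the other, so I aimed between them. For the tallest bottle only the top camera could confirm the centring, because the wipes box hid part of that mat from the side.
- **Handling:** no bottle tipped, and the force readings I took stayed under about 10 N. I didn't touch the pink and red look-alikes.

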